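# Set the brake-held length gauge against its green stop

### The job

Set the length gauge for the next cut: with the fingertips press down the blue pad in the middle of the black slider to free its brake and, keeping the pad pressed, push the slider along its rail until it rests against the green stop. Then let the pad come up so that the slider is locked there, and move clear. Nothing needs gripping or lifting; never force the slider along with its pad up, and leave the loose breaker, terminal blocks and screwdriver where they are.

Things in the scene. Friction and masses are not known exactly. Their poses are not given: they have to be found in the camera images.
- gauge: the fixed aluminium rail, 440 mm long (456 with its black end caps), 50 wide, 24 high, lying on an 18 mm thick board; origin at the centre of its underside (18 mm above the table), y along the rail, z up. It lies roughly across the robot, turned by up to 0.35 rad. The rail and the stops are fixed to the board
- slider (a joint): position of the black slider along the rail, in m: 0 at the rail's middle, growing along the gauge's +y. Unbraked it slides with 1 to 2 N; with the brake on (pad up) it resists 16 to 28 N
- slider_mid (a point): centre of the slider's deck, 36 mm above the gauge's underside. The slider is 90 mm long along the rail and 60 wide; at each of its two ends along the rail a 16 mm thick cheek stands up, top 56 mm above the gauge's underside. The 58 mm gap between the cheeks holds the pad and is open at both long sides
- pad (a joint): how far the blue pad is pressed down, in m: about 0 when up (brake on), 0.008 fully down. It begins to give at about 6 N, and about 9 N takes it fully down; beyond 0.001 the brake is off. It springs up by itself when let go
- pad_top (a point): centre of the top of the ribbed blue pad (44 mm across the rail, 54 along it), 46 mm above the gauge's underside when up, 10 mm lower than the cheeks' tops
- stop_green: the green stop clamped over the rail: 30 mm along the rail, 66 wide, top 48 mm above the gauge's underside, with a 6 mm steel screw head on it; origin on the rail's centre line at the height of the gauge's underside, axes as the gauge's. The slider rests against it when slider_mid is 60 mm (horizontally) from this origin
- stop_red: the red stop, same shape, on the other side of the slider: not wanted now. Which end has the green and which the red stop varies
- breaker: loose white two-pole circuit breaker, 84 x 36 x 66 mm, on the board beyond the rail; origin under its centre
- terminals: loose block of five terminal blocks, grey with one blue and one green, 46 x 40 x 40 mm, on the board beyond the rail; origin under its centre
- screwdriver: loose red and yellow screwdriver, 195 mm long, handle 24 mm thick, lying on the board between robot and rail; x axis towards its tip, origin under its handle's front end

How it is judged (in metres and radians):
On the way, in this order (a step that is already met when the one before it is completed fails the run):
1. the pad is pressed down, which frees the brake, with the slider still within 20 mm of where it stood (value of joint pad above 0.0015 m and distance of slider_mid from where it was at the start of the episode below 0.02 m), for 0.1 s.
2. with the pad still pressed, the slider has come to the green stop (value of joint pad above 0.001 m and horizontal distance between slider_mid and stop_green below 0.063 m), for 0.05 s.
At the end, for the whole second after the job is handed in: the slider rests within 3 mm of the green stop, at rest, its pad up (pressed less than 1 mm), the loose things within 15 mm of where they stood (horizontal distance between slider_mid and stop_green below 0.063 m and value of joint pad below 0.001 m and velocity of joint slider between -0.005 and 0.005 m/s and distance of each of breaker, terminals, screwdriver from where it was at the start of the episode below 0.015 m); the robot touches nothing.
It fails at once if the slider is forced along (over 20 mm/s) with its pad up (value of joint pad below 0.0005 m and (velocity of joint slider above 0.02 m/s or velocity of joint slider below -0.02 m/s)).
It fails at once if a loose thing is moved or lifted by more than 15 mm (distance of any of breaker, terminals, screwdriver from where it was at the start of the episode above 0.015 m).
It also fails if it takes over 38 s, if anything falls off the work surface, if the arm or the gripper's body presses on something with over 40 N, if the wrist force passes 120 N, or if a joint passes its speed limit or range.

### The arm

A 6-joint arm with a two-finger parallel gripper is mounted at the origin on the work surface. World frame = base frame: x ahead of the robot, y to its left, z up, the work surface at z = 0. Lengths are in mm, angles in rad, forces in N, time in s.
With the tool pointing down it reaches from about 350 to 775 mm from the base axis. Payload 7.3 kg.
Tool frame: the origin (TCP) lies between the finger pads; the fingertips stand 25 mm ahead of it and the grasp point (between the pads) lies 6 mm ahead of it; z points along the fingers, y is the line along which they close (so a half turn about z gives the same grasp; the last joint's range is limited). The gripper opens to 92 mm and grips with 3 to 60 N. Pads are 19 mm wide; open, the fingers measure 130 mm over their backs; the gripper's body (75 mm by 190 mm) begins 47 mm behind the grasp point.
Start: joints at [0.996, 0.342, 1.524, -0, 1.275, -0.146], TCP at [218.272, 477.493, 251.741] pointing down, gripper open.
Joint ranges: [-2.53, 2.53], [-0.77, 2.02], [0.04, 2.7], [-1, 4.14], [0.28, 2.66], [-3.11, 3.11]. Speed limits (rad/s): [2.57, 2.57, 3.14, 3.14, 3.14, 3.14].

### API

Orientations are given as [roll, pitch, yaw] about the fixed x, y, z axes, in that order (R = Rz(yaw) Ry(pitch) Rx(roll)).
In Python, from plant import bot gives the robot as it stands.
- The arm moves only by the tool play_rows, never from a script. Its argument "commands" is a list of rows, each an object of numbers: "x", "y", "z": the shift along the tool's x, y, z in m; "twist": the turn about the tool's z in degrees. In form: [{"x": .., "y": .., "z": .., "twist": ..}, ...]. A call has exactly 8 rows; each row is the pose to reach, as a shift and turn from the pose commanded when the call began, along the tool's axes at that moment; what a row does not reach only later rows make up. A row lasts 1/10 s, in which the tool goes at most 50 mm and 8.59 degrees, less where a joint would pass 70% of its speed; a pose out of reach is approached as far as the arm can. A call with a gripper value outside its range is refused whole. "jaw" is the closure, from 0 (fully open) to 1 (shut), set as the call begins (left out, the last holds). The fingers move at their own pace and stop on an object; the grip force is fixed at half the most. Time passes only in rows, so rows that repeat a pose let the fingers close, or fill a call up. It gives the time, the measured TCP pose, the force, the opening and the grip force at its end, in the units of the state.
- bot.get_obs(): the state, without advancing time (a new reading comes with each control period).
- bot.capture(name): name is "scene" or "side" or "wrist"; returns a dict with "pixels" (420x560x3 uint8, red, green, blue), "fx", "fy", "cx", "cy" (pixels), "eye" and "rotation" of the camera in the world. Camera axes: x right, y down, z forward; pixel columns grow to the right and rows downward; lengths in mm; the calibration is good to about 2 mm. A picture is of the moment at which its call begins. There is no depth.
- bot.close_job(): hands the job in; it is judged then, once.
The state is a dict: "time": time; "joint_positions": joint angles; "dq": joint speeds; "tau": joint torques, N m; "tool_pos": TCP position; "tcp_rot": TCP orientation; "contact_force": force on the tool from outside, world axes, zero at the start; "moment": the same for the moment, N m; "grip_width": finger opening in mm; "finger_force": force on a finger pad.
Only numpy, scipy, OpenCV 4.12 (cv2) and the standard library are available. Lean on these libraries where they do the work, as an engineer would, in place of code of your own. Each camera call takes 0.05 s, during which the arm holds its last target. There are 200 camera calls.

## Working session

There is one attempt and no reset: what is moved stays moved. The work goes in short steps, Python scripts to look and compute and a tool call to move; the robot and the scene stay as the last step left them, time stands still between calls to the robot, and variables do not carry over. Pictures are saved under pics/ and viewed, at most 10 in all, crops included, and the job is handed in when it is done.

Besides the shell and the picture viewer there is one more tool, called after "Call:" as name(argument=value, ...) on one line, values as JSON. play_rows: Moves the arm, as the interface text tells. Its arguments: {"type":"object","properties":{"commands":{"type":"array"},"jaw":{"type":"number"}},"required":["commands"]}

```bash
mkdir -p pics; ls
python3 - <<'E'
from plant import bot
import cv2,pickle
o=bot.get_obs();print(o)
for n in("scene","side"):
    c=bot.capture(n);pickle.dump(c,open(f"{n}.pkl","wb"));cv2.imwrite(f"pics/{n}.png",c["pixels"][...,::-1]);print(n,c["eye"],c["rotation"],c["fx"],c["cx"],c["cy"])
E
```

```text
pics
{'time': 0.0, 'joint_positions': array([ 9.95993603e-01,  3.42717948e-01,  1.52506561e+00, -9.16803643e-08,
        1.27543623e+00, -1.46029957e-01]), 'dq': array([ 0.00013358,  0.00203003,  0.00118529, -0.00212722, -0.00015913,
        0.00069878]), 'tau': array([-2.34065956e-03, -4.31260943e+01, -2.44219494e+01,  7.15523330e-02,
        5.61645732e-02, -9.53702670e-05]), 'tool_pos': array([218.04457521, 477.13697913, 251.03047524]), 'tcp_rot': array([-3.13998282e+00, -2.36680450e-04,  2.71281972e+00]), 'contact_force': array([ 0.54255328, -0.27839762,  0.13037689]), 'moment': array([-0.00828036, -0.04451028,  0.04837864]), 'finger_force': 0.0, 'grip_width': 92.15682604432043}
scene [1152.1389317    15.31966154  902.50032184] [-2.51534752 -0.0143672   1.62492648] 539.4350418623203 272.1196911325546 216.4123487869542
side [230.8426242  403.26648983 695.97543696] [-2.44070543 -0.01221835 -2.43693954] 468.61349384967076 286.12015211503956 204.16746166755607
```

View pics/scene.png

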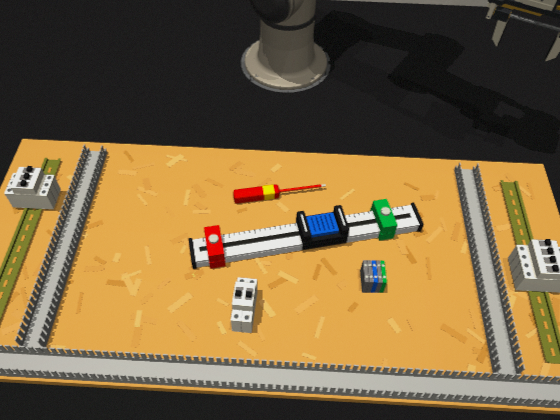

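View pics/side.png

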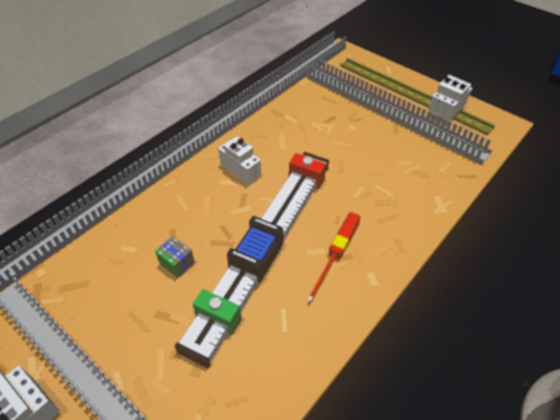

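Green stop is at +y (right in the scene view: head ~(386,210)), red on the left (213,238), with the blue pad at ~(322,224) between them. The screwdriver lies on the robot side.

```bash
cat > h.py <<'E'
import numpy as np,cv2,pickle
from scipy.spatial.transform import Rotation as R
def ray(c,u,v):
    r=np.array(c["rotation"]); M=r if r.shape==(3,3) else R.from_euler("xyz",r).as_matrix()
    return M@np.array([(u-c["cx"])/c["fx"],(v-c["cy"])/c["fy"],1])
def plane(c,uv,z):
    d=ray(c,*uv); e=np.array(c["eye"]); return e+d*(z-e[2])/d[2]
def mask(c,col):
    h=cv2.cvtColor(c["pixels"],cv2.COLOR_RGB2HSV)
    lo,hi={"blue":((100,150,60),(125,255,255)),"green":((50,130,50),(80,255,255)),"red":((0,190,60),(5,255,255))}[col]
    return cv2.inRange(h,lo,hi)
def blobs(c,col,amin=150):
    n,l,s,ce=cv2.connectedComponentsWithStats(cv2.morphologyEx(mask(c,col),cv2.MORPH_CLOSE,np.ones((5,5))))
    return [(ce[i],s[i]) for i in range(1,n) if s[i][4]>amin]
E
python3 - <<'E'
from h import *
np.set_printoptions(precision=1,suppress=True)
for n in("scene","side"):
    c=pickle.load(open(n+".pkl","rb"));print(n)
    for col in("blue","green","red"):
        for ce,s in blobs(c,col):
            # screw head: bright low-sat pixels inside bbox
            x,y,w,h,a=s;hs=cv2.cvtColor(c["pixels"],cv2.COLOR_RGB2HSV)[y:y+h,x:x+w]
            m=(hs[...,1]<90)&(hs[...,2]>110);m[:2]=0
            k,l,st,cc=cv2.connectedComponentsWithStats(m.astype(np.uint8))
            print(col,ce,s,plane(c,ce,64),[(cc[i]+[x,y],st[i][4],plane(c,cc[i]+[x,y],71)) for i in range(1,k) if st[i][4]>15])
E
```

```text
scene
blue [322.2 224.3] [306 212  33  25 611] [558.2  90.7  64. ] []
green [384.1 219.5] [371 199  26  41 614] [539.2 209.3  64. ] [(array([385.1, 210.6]), np.int32(61), array([523.1, 211.1,  71. ])), (array([394.1, 210.8]), np.int32(41), array([522.3, 228.3,  71. ])), (array([372.3, 215.1]), np.int32(29), array([535.5, 185.8,  71. ])), (array([374.4, 229.9]), np.int32(116), array([569.6, 187.9,  71. ]))]
red [248.1 194.5] [234 187  30  16 384] [495.4 -55.8  64. ] []
red [214.5 247.4] [205 225  20  43 554] [ 622.8 -107.5   64. ] [(array([223., 238.]), np.int32(25), array([605.9, -93.1,  71. ])), (array([213.1, 238.3]), np.int32(60), array([ 607.6, -111.3,   71. ])), (array([206.2, 258.1]), np.int32(52), array([ 650.9, -118.6,   71. ]))]
side
blue [255.7 243.2] [238 228  36  31 673] [553.7  88.9  64. ] [(array([243.6, 256. ]), np.int32(42), array([547.8, 123.3,  71. ]))]
green [215.7 306.2] [194 290  45  32 590] [520.9 212.   64. ] [(array([216.5, 299.9]), np.int32(193), array([524.2, 206.1,  71. ])), (array([234.1, 297.9]), np.int32(107), array([506.8, 186.7,  71. ])), (array([200.7, 318. ]), np.int32(100), array([520.5, 241.3,  71. ]))]
red [307.7 164.5] [291 154  35  20 282] [ 603.4 -110.    64. ] [(array([307.3, 160. ]), np.int32(69), array([ 607.3, -113.4,   71. ]))]
red [349.1 224.9] [339 213  20  24 258] [459.4 -43.3  64. ] []
```

Call:
play_rows(commands=[{"x":-0.02,"y":-0.01,"z":0,"twist":4},{"x":-0.06,"y":-0.027,"z":0,"twist":11},{"x":-0.1,"y":-0.045,"z":0,"twist":19},{"x":-0.14,"y":-0.063,"z":0.01,"twist":27},{"x":-0.18,"y":-0.081,"z":0.02,"twist":35},{"x":-0.22,"y":-0.1,"z":0.03,"twist":43},{"x":-0.25,"y":-0.113,"z":0.03,"twist":48},{"x":-0.27,"y":-0.122,"z":0.03,"twist":50.8}], jaw=1)

```text
time: 0.9
tool_pos: [414.2, 252.2, 221.1]
tcp_rot: [-3.14, 0.0, 1.821]
contact_force: [0.5, 0.2, -1.2]
grip_width: 32.1
finger_force: 0.0
```

```bash
cat > go.py <<'E'
import sys
from h import *
from plant import bot
def delta(t):
    o=bot.get_obs();M=R.from_euler("xyz",o["tcp_rot"]).as_matrix()
    d=np.array(t)-o["tool_pos"];print("t",o["time"],"pos",o["tool_pos"].round(1),"rpy",o["tcp_rot"].round(3),"F",o["contact_force"].round(1),"delta_tool",(M.T@d).round(1),"yaw err deg(twist)",np.degrees(o["tcp_rot"][2]-1.827).round(1))
if __name__=="__main__": delta([float(a) for a in sys.argv[1:4]])
E
python3 go.py 555 90 140
```

```text
t 0.9 pos [414.2 252.2 221.1] rpy [-3.14   0.     1.821] F [ 0.5  0.2 -1.2] delta_tool [-192.    96.4   81.1] yaw err deg(twist) -0.3
```

Call:
play_rows(commands=[{"x":-0.02,"y":0.01,"z":0.005},{"x":-0.05,"y":0.025,"z":0.015},{"x":-0.085,"y":0.042,"z":0.03},{"x":-0.12,"y":0.06,"z":0.045},{"x":-0.15,"y":0.075,"z":0.06},{"x":-0.175,"y":0.088,"z":0.07},{"x":-0.188,"y":0.094,"z":0.078},{"x":-0.192,"y":0.096,"z":0.081}])

```text
invalid input at $.commands[0]: expected keys x, y, z, twist
```

```bash
python3 go.py 555 90 89
python3 - <<'E'
from plant import bot
import cv2,pickle,numpy as np
ims=[]
for n in("scene","side","wrist"):
    c=bot.capture(n);pickle.dump(c,open(n+"2.pkl","wb"));ims.append(c["pixels"][...,::-1])
a=cv2.resize(ims[0][150:280,230:430],(400,260));b=cv2.resize(ims[1][170:340,160:360],(400,340))
o=np.zeros((600,800,3),np.uint8);o[:260,:400]=a;o[260:600,:400]=b;o[:300,400:]=cv2.resize(ims[2],(400,300));cv2.imwrite("pics/b.png",o)
E
```

```text
t 0.9 pos [414.2 252.2 221.1] rpy [-3.14   0.     1.821] F [ 0.5  0.2 -1.2] delta_tool [-192.    96.4  132.1] yaw err deg(twist) -0.3
```

View pics/b.png

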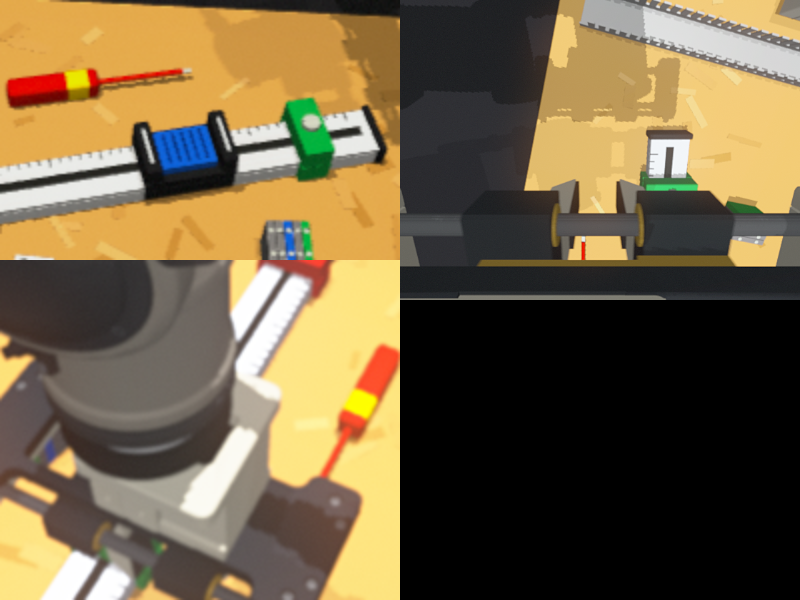

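The move was refused because it lacked the twist key, so the arm is still above the green-stop side. The scene crop shows the pad and slider clear.

Call:
play_rows(commands=[{"x":-0.02,"y":0.01,"z":0.005,"twist":0},{"x":-0.05,"y":0.025,"z":0.015,"twist":0},{"x":-0.085,"y":0.042,"z":0.03,"twist":0},{"x":-0.12,"y":0.06,"z":0.045,"twist":0},{"x":-0.15,"y":0.075,"z":0.06,"twist":0},{"x":-0.175,"y":0.088,"z":0.07,"twist":0},{"x":-0.188,"y":0.094,"z":0.078,"twist":0},{"x":-0.192,"y":0.096,"z":0.081,"twist":0}])

```text
time: 1.85
tool_pos: [554.3, 92.8, 139.7]
tcp_rot: [-3.14, -0.001, 1.826]
contact_force: [-0.1, 0.1, 0.2]
grip_width: 0.7
finger_force: 0.0
```

```bash
python3 go.py 555 90 89
python3 - <<'E'
from plant import bot
import cv2,pickle,numpy as np
ims=[]
for n in("scene","side","wrist"):
    c=bot.capture(n);pickle.dump(c,open(n+"2.pkl","wb"));ims.append(c["pixels"][...,::-1])
a=cv2.resize(ims[0][150:280,230:430],(400,260));b=cv2.resize(ims[1][170:340,160:360],(400,340))
o=np.zeros((600,800,3),np.uint8);o[:260,:400]=a;o[260:600,:400]=b;o[:300,400:]=cv2.resize(ims[2],(400,300));cv2.imwrite("pics/b2.png",o)
E
```

```text
t 1.85 pos [554.3  92.8 139.7] rpy [-3.140e+00 -1.000e-03  1.826e+00] F [-0.1  0.1  0.2] delta_tool [-2.9  0.  50.7] yaw err deg(twist) -0.0
```

View pics/b2.png

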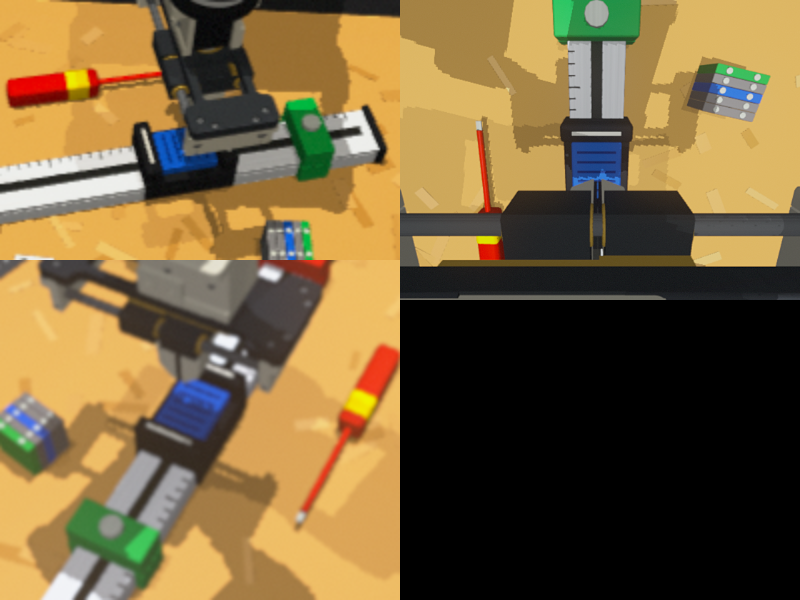

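The wrist view shows the rail axis square with the tool and the closed fingers centred over the slider gap (column ~598 in the mosaic). Next, descend to just above the pad.

Call:
play_rows(commands=[{"x":-0.002,"y":0,"z":0.006,"twist":0},{"x":-0.002,"y":0,"z":0.016,"twist":0},{"x":-0.002,"y":0,"z":0.026,"twist":0},{"x":-0.002,"y":0,"z":0.034,"twist":0},{"x":-0.002,"y":0,"z":0.04,"twist":0},{"x":-0.002,"y":0,"z":0.044,"twist":0},{"x":-0.002,"y":0,"z":0.047,"twist":0},{"x":-0.002,"y":0,"z":0.047,"twist":0}])

```text
time: 2.8
tool_pos: [554.9, 90.8, 93.4]
tcp_rot: [-3.141, -0.0, 1.826]
contact_force: [-0.1, -0.3, 0.2]
grip_width: 0.7
finger_force: 0.0
```

Call:
play_rows(commands=[{"x":0,"y":0,"z":0.001,"twist":0},{"x":0,"y":0,"z":0.002,"twist":0},{"x":0,"y":0,"z":0.003,"twist":0},{"x":0,"y":0,"z":0.004,"twist":0},{"x":0,"y":0,"z":0.005,"twist":0},{"x":0,"y":0,"z":0.006,"twist":0},{"x":0,"y":0,"z":0.006,"twist":0},{"x":0,"y":0,"z":0.006,"twist":0}])

```text
time: 3.6
tool_pos: [555.1, 90.8, 87.8]
tcp_rot: [3.141, -0.0, 1.826]
contact_force: [-0.1, -0.5, 2.0]
grip_width: 0.6
finger_force: 0.7
```

```bash
python3 go.py 555 90 84;python3 - <<'E'
from plant import bot
import cv2,numpy as np
s=bot.capture("scene")["pixels"][...,::-1];w=bot.capture("wrist")["pixels"][...,::-1]
o=np.zeros((600,800,3),np.uint8);o[:260,:400]=cv2.resize(s[180:280,250:400],(400,260));o[:300,400:]=cv2.resize(w,(400,300));cv2.imwrite("pics/c.png",o[:300])
E
```

```text
t 3.6 pos [555.1  90.8  87.8] rpy [ 3.141 -0.     1.826] F [-0.1 -0.5  2. ] delta_tool [-0.8 -0.3  3.8] yaw err deg(twist) -0.0
```

View pics/c.png

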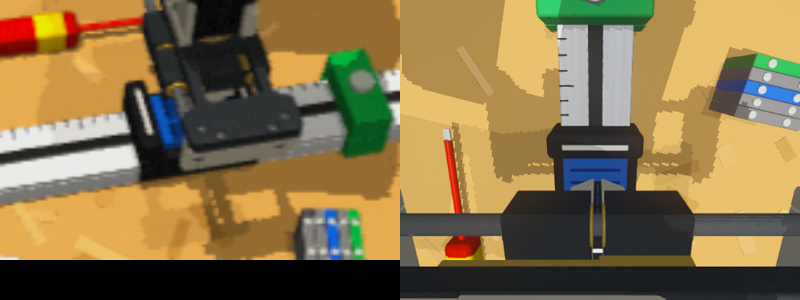

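Fingertips are between the cheeks on the blue pad, and first contact reads about 2 N. Press 6 mm further.

Call:
play_rows(commands=[{"x":0,"y":0,"z":0.001,"twist":0},{"x":0,"y":0,"z":0.002,"twist":0},{"x":0,"y":0,"z":0.003,"twist":0},{"x":0,"y":0,"z":0.004,"twist":0},{"x":0,"y":0,"z":0.005,"twist":0},{"x":0,"y":0,"z":0.006,"twist":0},{"x":0,"y":0,"z":0.006,"twist":0},{"x":0,"y":0,"z":0.006,"twist":0}])

```text
time: 4.5
tool_pos: [555.1, 90.8, 82.2]
tcp_rot: [3.141, 0.0, 1.826]
contact_force: [-1.6, -0.1, 7.4]
grip_width: 0.2
finger_force: 3.5
```

Call:
play_rows(commands=[{"x":0,"y":0,"z":0.001,"twist":0},{"x":0.001,"y":0,"z":0.0015,"twist":0},{"x":0.004,"y":0,"z":0.0015,"twist":0},{"x":0.009,"y":0,"z":0.0015,"twist":0},{"x":0.014,"y":0,"z":0.0015,"twist":0},{"x":0.019,"y":0,"z":0.0015,"twist":0},{"x":0.024,"y":0,"z":0.0015,"twist":0},{"x":0.028,"y":0,"z":0.0015,"twist":0}])

```text
time: 5.3
tool_pos: [548.2, 117.8, 81.2]
tcp_rot: [3.141, 0.001, 1.826]
contact_force: [-3.4, -2.5, 9.9]
grip_width: 0.3
finger_force: 5.3
```

```bash
python3 go.py 539 152 82;python3 - <<'E'
from plant import bot
import cv2,numpy as np
s=bot.capture("scene")["pixels"][...,::-1];w=bot.capture("wrist")["pixels"][...,::-1]
o=np.zeros((600,800,3),np.uint8);o[:260,:400]=cv2.resize(s[180:280,250:400],(400,260));o[:300,400:]=cv2.resize(w,(400,300));cv2.imwrite("pics/d.png",o[:300])
E
```

```text
t 5.3 pos [548.2 117.8  81.2] rpy [3.141e+00 1.000e-03 1.826e+00] F [-3.4 -2.5  9.9] delta_tool [35.4 -0.2 -0.8] yaw err deg(twist) -0.0
```

View pics/d.png

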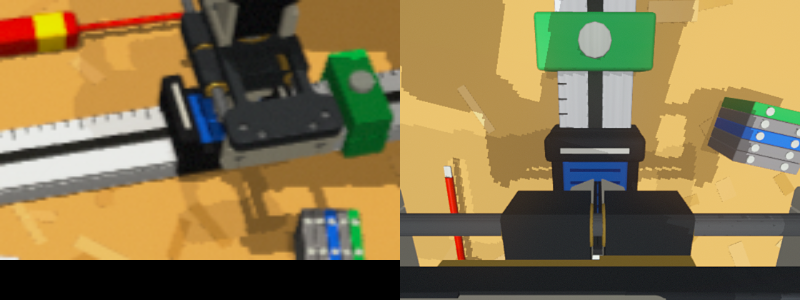

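The slider follows the pad by friction, and the gap to the green stop has shrunk as expected (about 36 mm left). Continue, slowing at the end.

Call:
play_rows(commands=[{"x":0.004,"y":0,"z":0,"twist":0},{"x":0.008,"y":0,"z":0,"twist":0},{"x":0.013,"y":-0.0005,"z":0,"twist":0},{"x":0.018,"y":-0.0005,"z":0,"twist":0},{"x":0.022,"y":-0.0005,"z":0,"twist":0},{"x":0.026,"y":-0.001,"z":0,"twist":0},{"x":0.029,"y":-0.001,"z":0,"twist":0},{"x":0.031,"y":-0.001,"z":0,"twist":0}])

```text
time: 6.2
tool_pos: [540.3, 147.7, 81.2]
tcp_rot: [3.139, 0.001, 1.826]
contact_force: [0.1, -1.2, 7.4]
grip_width: 0.4
finger_force: 4.1
```

Call:
play_rows(commands=[{"x":0.001,"y":0,"z":0,"twist":0},{"x":0.002,"y":0,"z":0,"twist":0},{"x":0.003,"y":0,"z":0,"twist":0},{"x":0.004,"y":0,"z":0,"twist":0},{"x":0.005,"y":0,"z":0,"twist":0},{"x":0.006,"y":0,"z":0,"twist":0},{"x":0.007,"y":0,"z":0,"twist":0},{"x":0.007,"y":0,"z":0,"twist":0}])

```text
time: 7.0
tool_pos: [538.6, 154.0, 81.2]
tcp_rot: [3.139, 0.001, 1.826]
contact_force: [0.5, -3.0, 6.8]
grip_width: 0.4
finger_force: 4.1
```

```bash
python3 go.py 539 152 82;python3 - <<'E'
from plant import bot
import cv2,numpy as np
s=bot.capture("scene")["pixels"][...,::-1];w=bot.capture("wrist")["pixels"][...,::-1]
o=np.zeros((600,800,3),np.uint8);o[:260,:400]=cv2.resize(s[180:280,250:400],(400,260));o[:300,400:]=cv2.resize(w,(400,300));cv2.imwrite("pics/e.png",o[:300])
E
```

```text
t 7.0 pos [538.6 154.   81.2] rpy [3.139e+00 1.000e-03 1.826e+00] F [ 0.5 -3.   6.8] delta_tool [-2.1 -0.2 -0.8] yaw err deg(twist) -0.0
```

View pics/e.png

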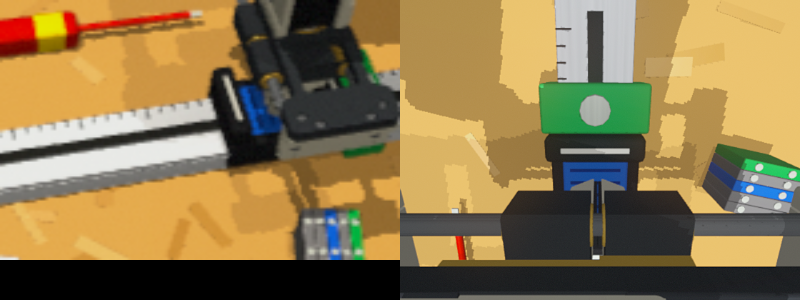

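The wrist view shows the slider's cheek apparently against the green stop (row ~134), and the along-rail force has risen to 3 N. Push 5 mm more to confirm.

Call:
play_rows(commands=[{"x":0.001,"y":0,"z":0.0005,"twist":0},{"x":0.002,"y":0,"z":0.001,"twist":0},{"x":0.003,"y":0,"z":0.001,"twist":0},{"x":0.004,"y":0,"z":0.001,"twist":0},{"x":0.005,"y":0,"z":0.001,"twist":0},{"x":0.005,"y":0,"z":0.001,"twist":0},{"x":0.005,"y":0,"z":0.001,"twist":0},{"x":0.005,"y":0,"z":0.001,"twist":0}])

```text
time: 7.9
tool_pos: [538.4, 157.7, 81.1]
tcp_rot: [3.137, 0.003, 1.826]
contact_force: [0.8, -8.9, 13.4]
grip_width: 0.4
finger_force: 6.6
```

```bash
python3 go.py 539 152 82;python3 - <<'E'
from plant import bot
import cv2,numpy as np
w=bot.capture("wrist")["pixels"][...,::-1]
cv2.imwrite("pics/f.png",cv2.resize(w[100:280,160:400],(720,540)))
E
```

```text
t 7.9 pos [538.4 157.7  81.1] rpy [3.137e+00 3.000e-03 1.826e+00] F [ 0.8 -8.9 13.4] delta_tool [-5.6 -0.8 -0.9] yaw err deg(twist) -0.0
```

View pics/f.png

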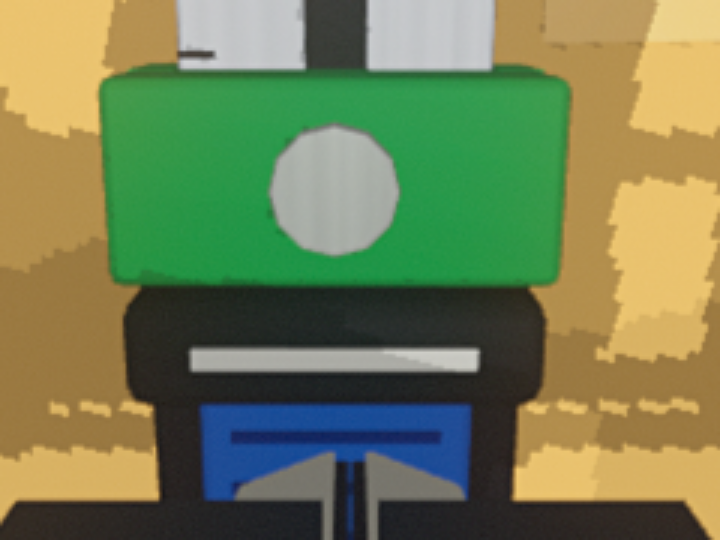

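The slider is firmly against the stop, with along-rail force up to 9 N. Lift straight up.

Call:
play_rows(commands=[{"x":0,"y":0,"z":-0.003,"twist":0},{"x":0,"y":0,"z":-0.006,"twist":0},{"x":0,"y":0,"z":-0.01,"twist":0},{"x":0,"y":0,"z":-0.015,"twist":0},{"x":0,"y":0,"z":-0.03,"twist":0},{"x":0,"y":0,"z":-0.055,"twist":0},{"x":0,"y":0,"z":-0.08,"twist":0},{"x":0,"y":0,"z":-0.1,"twist":0}])

```text
time: 8.75
tool_pos: [535.7, 159.6, 180.2]
tcp_rot: [-3.141, -0.0, 1.827]
contact_force: [0.0, 0.6, 0.1]
grip_width: 0.2
finger_force: 0.0
```

Call:
play_rows(commands=[{"x":-0.01,"y":0,"z":-0.02,"twist":0},{"x":-0.03,"y":0,"z":-0.03,"twist":0},{"x":-0.06,"y":0,"z":-0.04,"twist":0},{"x":-0.09,"y":0,"z":-0.04,"twist":0},{"x":-0.12,"y":0,"z":-0.04,"twist":0},{"x":-0.14,"y":0,"z":-0.04,"twist":0},{"x":-0.15,"y":0,"z":-0.04,"twist":0},{"x":-0.15,"y":0,"z":-0.04,"twist":0}])

```text
time: 9.55
tool_pos: [573.9, 13.5, 218.8]
tcp_rot: [-3.141, -0.001, 1.825]
contact_force: [-0.3, 1.1, 0.4]
grip_width: 0.7
finger_force: 0.0
```

Run:
```python
from plant import bot
import cv2,numpy as np
print(bot.get_obs()["contact_force"])
s=bot.capture("scene")["pixels"][...,::-1];w=bot.capture("wrist")["pixels"][...,::-1]
o=np.zeros((300,800,3),np.uint8);o[:260,:400]=cv2.resize(s[180:280,280:430],(400,260));o[:300,400:]=cv2.resize(w,(400,300));cv2.imwrite("pics/g.png",o)
```

```text
[-0.33018273  1.05011734  0.35492253]
```

View pics/g.png

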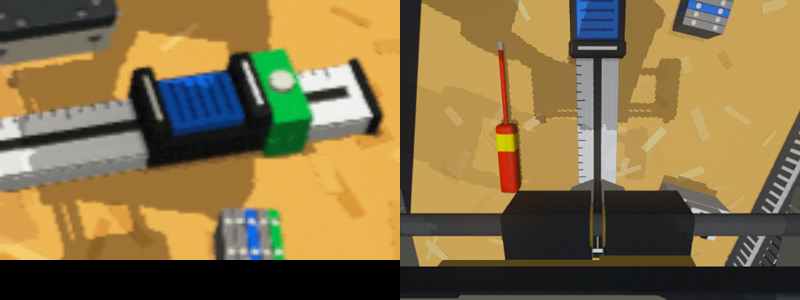

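The slider rests against the green stop at ~(265,110) in the crop, the pad is up, the loose things look untouched, and the arm is clear.

```bash
python3 -c "
from plant import bot
print(bot.close_job())"
```

```text
the job is handed in; nothing more can be done
None
```

The job is handed in (the hand-in returned no verdict): the slider was pushed with its pad held down until it met the green stop, the pad was let up to lock it there, and the last picture showed the arm clear and nothing loose disturbed.

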